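Crush a frozen sample in a hand pulveriser with a mallet

TASK

Crush the frozen sample in the pulveriser with the blue cap: take the mallet by its handle and give the blue pestle at least three sharp blows, square and centred, each driving it fully down, lifting the mallet at least 3 cm clear after every blow so that the pestle springs right back up. Then set the mallet gently back on the sea-green mat, standing on its face as it was, and let go. Do not push down the orange or white pestles or press on the pulverisers with the gripper, and leave the bottles, tube rack and tip box where they stand.

Things in the scene. Friction and masses are not known exactly. Their poses are not given: they have to be found in the camera images.
- cap_blue (a point): flat top, 33 mm across, of the BLUE cap of a pulveriser's pestle: this point is the centre of the top, about 120 mm above the bench while the pestle is up; it moves with the pestle; the frozen sample is in this one
- cap_orange (a point): flat top, 33 mm across, of the orange cap of a pulveriser's pestle: this point is the centre of the top, about 120 mm above the bench while the pestle is up; it moves with the pestle; empty
- cap_white (a point): flat top, 33 mm across, of the white cap of a pulveriser's pestle: this point is the centre of the top, about 120 mm above the bench while the pestle is up; it moves with the pestle; empty
- pestle_blue (a joint): how far the blue pestle is pushed down, m: 0 = fully up, 0.025 = hard against its stop; its spring pushes it up with about 4 N at the top and 8.5 N at the stop and brings it back by itself. Slow pressing does not crush the sample: a sharp blow starts a few cm above the cap and drives the pestle down at well over 0.1 m/s (0.2 to 0.5 m/s is right), following through to the stop
- pestle_orange (a joint): how far the orange pestle is pushed down, m: 0 = fully up, 0.025 = hard against its stop; its spring pushes it up with about 4 N at the top and 8.5 N at the stop and brings it back by itself
- pestle_white (a joint): how far the white pestle is pushed down, m: 0 = fully up, 0.025 = hard against its stop; its spring pushes it up with about 4 N at the top and 8.5 N at the stop and brings it back by itself
- mortar_blue: stainless hand tissue pulveriser with the blue cap, standing fixed on the cooling plate: round mortar, foot 68 mm across, body 54 mm across, 66 mm tall, with a sprung pestle in its top whose cap (33 mm across, 14 mm thick) tops out 108 mm above the origin. Origin: centre of the foot's underside, 12 mm above the bench; z up
- mortar_orange: stainless hand tissue pulveriser with the orange cap, standing fixed on the cooling plate: round mortar, foot 68 mm across, body 54 mm across, 66 mm tall, with a sprung pestle in its top whose cap (33 mm across, 14 mm thick) tops out 108 mm above the origin. Origin: centre of the foot's underside, 12 mm above the bench; z up
- mortar_white: stainless hand tissue pulveriser with the white cap, standing fixed on the cooling plate: round mortar, foot 68 mm across, body 54 mm across, 66 mm tall, with a sprung pestle in its top whose cap (33 mm across, 14 mm thick) tops out 108 mm above the origin. Origin: centre of the foot's underside, 12 mm above the bench; z up
- plate: aluminium cooling plate, 108 (x) x 290 (y) x 12 mm, fixed to the bench, carrying the three pulverisers in a row along its y at -84, 0 and +84 mm, colours in any order. Origin: centre of the underside, bench level
- mallet: nylon mallet, 0.34 to 0.61 kg, standing on its lower face on the mat. Head: upright cylinder 44 mm across, 90 mm tall, white ends, dark middle. Handle: dark red, level, 24 mm wide, 28 mm tall, axis 45 mm above the lower face, along +x from 34 to 161 mm from the head's axis. Origin: centre of the lower face; z up the head. Mass centre about 10 mm from the head's axis: it stands alone
- mallet_face (a point): centre of the mallet's lower face (the mallet's origin), the face to strike with
- mallet_grip (a point): place to grip the handle from above with the fingers closing across its 24 mm width: on the handle's axis, 68 mm from the head's axis and 45 mm above the lower face; here the gripper's body clears the head. A firm grip (100 N or more) is needed or the mallet turns in the fingers
- mat: sea-green silicone mat, 150 x 150 x 3 mm, fixed to the bench, where the mallet stands. Origin: centre of the underside; its top is 3 mm up
- medium_bottle: bystander, loose: square bottle of pink medium with a white cap, 74 x 74 mm, 156 mm tall. Origin: centre of the underside
- small_bottle: bystander, loose: round pink bottle with a white cap, 57 mm across, 107 mm tall. Origin: centre of the underside
- tube_rack: bystander, loose: dark blue rack, 84 x 84 mm, 65 mm tall, with five tubes (yellow and green caps) standing up to 124 mm. Origin: centre of the underside
- tip_box: bystander, loose: blue pipette-tip box with a clear lid, 84 (x) x 122 (y) mm, 64 mm tall, beside the mat. Origin: centre of the underside
Not all that is in view belongs to the job. What is shaped like the mallet but turquoise or yellow is not meant.

How it is judged:
On the way, in this order (a step that is already met when the one before it is completed fails the run):
1. the mallet is lifted off the mat in the gripper (height (world z) of mallet above 0.04 m and contact force between the fingers and mallet above 1 N), for 0.1 s.
2. first blow: the mallet's lower face drives the blue pestle down at more than 0.1 m/s (seen between 0.5 and 21.5 mm of its travel), centred within 12 mm and square within 0.2 rad (value of joint pestle_blue between 0.0005 and 0.0215 m and velocity of joint pestle_blue above 0.1 m/s and z of mallet_face in the frame of cap_blue below 0.006 m and horizontal distance between mallet_face and cap_blue below 0.012 m and angle between mallet's own z axis and vertical below 0.2 rad).
3. first blow: the blue pestle is driven home (more than 21.5 of its 25 mm) (value of joint pestle_blue above 0.0215 m).
4. after the first blow the mallet is lifted at least 20 mm clear and the blue pestle is back up (under 2 mm) (value of joint pestle_blue below 0.002 m and z of mallet_face in the frame of cap_blue above 0.02 m), for 0.1 s.
5. second blow: the mallet's lower face drives the blue pestle down at more than 0.1 m/s (seen between 0.5 and 21.5 mm of its travel), centred within 12 mm and square within 0.2 rad (all of step 2).
6. second blow: the blue pestle is driven home (more than 21.5 of its 25 mm) (value of joint pestle_blue above 0.0215 m).
7. after the second blow the mallet is lifted at least 20 mm clear and the blue pestle is back up (under 2 mm) (all of step 4), for 0.1 s.
8. third blow: the mallet's lower face drives the blue pestle down at more than 0.1 m/s (seen between 0.5 and 21.5 mm of its travel), centred within 12 mm and square within 0.2 rad (all of step 5).
9. third blow: the blue pestle is driven home (more than 21.5 of its 25 mm) (value of joint pestle_blue above 0.0215 m).
10. after the third blow the mallet is lifted at least 20 mm clear and the blue pestle is back up (under 2 mm) (all of step 7), for 0.1 s.
At the end, for the whole second after the job is handed in: The mallet stands alone and still on the mat on its lower face (tilt under 0.1 rad, face centre within 55 mm of the mat centre along each mat axis, under 6 mm above the bench); all pestles up (under 2 mm); the four bystanders within 20 mm of their starts and upright within 0.1 rad (angle between each of mallet, medium_bottle, small_bottle, tube_rack, tip_box's own z axis and vertical below 0.1 rad and x of mallet_face in the frame of mat between -0.055 and 0.055 m and y of mallet_face in the frame of mat between -0.055 and 0.055 m and z of mallet_face in the frame of mat below 0.006 m and linear speed of mallet below 0.02 m/s and value of joint each of pestle_blue, pestle_orange, pestle_white below 0.002 m and distance of each of medium_bottle, small_bottle, tube_rack, tip_box from where it was at the start of the episode below 0.02 m); the robot touches nothing.
It fails at once if an orange or white pestle is pushed down by more than 3 mm (value of joint any of pestle_orange, pestle_white above 0.003 m).
It fails at once if the gripper or arm itself pushes on a pulveriser (contact force between any of the fingers, the arm and mortar_blue above 2 N or contact force between any of the fingers, the arm and mortar_orange above 2 N or contact force between any of the fingers, the arm and mortar_white above 2 N).
It fails at once if a bystander (bottle, tube rack, tip box) is shifted by more than 20 mm or tipped by more than 0.3 rad (distance of any of medium_bottle, small_bottle, tube_rack, tip_box from where it was at the start of the episode above 0.02 m or angle between any of medium_bottle, small_bottle, tube_rack, tip_box's own z axis and vertical above 0.3 rad).
It fails at once if the mallet is dropped or thrown: it moves faster than 0.5 m/s with no finger on it (contact force between the fingers and mallet below 0.05 N and linear speed of mallet above 0.5 m/s).
It also fails if it takes over 54 s, if anything falls off the work surface, if the arm or the gripper's body presses on something with over 40 N, if the wrist force passes 120 N, or if a joint passes its speed limit or range.

ROBOT

A 7-joint arm with a two-finger parallel gripper is mounted at the origin on the work surface. World frame = base frame: x ahead of the robot, y to its left, z up, the work surface at z = 0. Lengths are in m, angles in rad, forces in N, time in s.
With the tool pointing down it reaches from about 0.4 to 0.75 m from the base axis. Payload 19.5 kg.
Tool frame: the origin (TCP) lies at the very end of the fingers, on their centre line; the grasp point (between the pads) lies 19 mm behind it; z points along the fingers, y is the line along which they close (so a half turn about z gives the same grasp; the last joint's range is limited). The gripper opens to 85 mm and grips with 20 to 120 N. Pads are 22 mm wide; open, the fingers measure 114 mm over their backs; the gripper's body (76 mm by 85 mm) begins 54 mm behind the grasp point. The pads swing forward as they close: fully open they stand 13 mm farther back than shut.
Start: joints at [1.153, 0.707, -0.028, 1.485, 0.022, 0.951, -0.075], TCP at [0.211, -0.535, 0.231] pointing down, gripper open.
Joint ranges: [-2.71, 2.71], [-0.32, 2.16], [-1.57, 1.52], [0, 2.45], [-1.46, 4.6], [0, 2.02], [-2.83, 2.83]. Speed limits (rad/s): [1.89, 1.89, 2.57, 2.57, 3.01, 3.01, 3.01].

INTERFACE

Orientations are given as a unit quaternion [x, y, z, w].
In Python, from rig import bot gives the robot as it stands.
- The arm moves only by the tool jog_arm, never from a script. Its arguments are lists of equal length, an entry for each row: "linear": the shift along the tool's x, y, z in cm, a list of three; "turn": the turn about the tool's z in degrees; "jaw": the opening, from 0 (shut) to 1 (fully open). In form: {"linear": [[x, y, z], ...], "turn": [turn, ...], "jaw": [jaw, ...]}. A call has 1 to 12 rows; each row is the pose to reach, as a shift and turn from the pose commanded when the call began, along the tool's axes at that moment; what a row does not reach only later rows make up. A row lasts 1/10 s, in which the tool goes at most 50 mm and 8.59 degrees, less where a joint would pass 70% of its speed; a pose out of reach is approached as far as the arm can. A call with a gripper value outside its range is refused whole. The fingers move at their own pace and stop on an object; "newtons" is the grip in N (left out, the last holds). Time passes only in rows, so rows that repeat a pose let the fingers close. It gives the time, the measured TCP pose, the force, the opening and the grip force at its end, in the units of the state.
- bot.state(): the state, without advancing time (a new reading comes with each control period).
- bot.snapshot(name): name is "scene" or "top" or "wrist"; returns (picture, depth): 400x640x3 uint8, red, green, blue; 400x640 float32, m along the optical axis (not along the pixel's ray), 0 where there is no reading.
- bot.camera_params(name): a dict with "fx", "fy", "cx", "cy" (pixels), "extrinsics" (4x4, takes a point from camera to world coordinates); the wrist camera has in their place "hand_eye" (4x4, takes a point from camera to tool coordinates, whose origin is the TCP and whose axes are the flange's). Camera axes: x right, y up, looking along -z (the intrinsics and any distortion apply to the point x, -y, -z); pixel columns grow to the right and rows downward; lengths in m; the calibration is good to about 2 mm. A picture is of the moment at which its call begins: read the wrist's pose just before it. camera_params takes no time and is no camera call.
- bot.hand_in(): hands the job in; it is judged then, once.
Trained networks look in the newest picture that a camera, given by its name, has taken for a name from the list of things; names that differ only in an ending like _2 or _b are one class to them, and where a whole thing is asked for, a point or a joint stands for the part that bears it (a point fixed in the world has none). Each returns a list of dicts, best first, with "confidence" (0 to 1); they miss things now and then, are a little off and sometimes report something else, mostly with a low value. They report only what shows in the picture. A call takes as long as a camera call. They do not tell look-alikes from the thing itself.
- bot.find_in(thing, camera): "bbox" ([left, top, right, bottom] in pixels, round what is visible of it).
- bot.masks_of(thing, camera): "mask" (400x640 bool, what is visible of it) and "bbox" ([left, top, right, bottom] in pixels, round what is visible of it).
- bot.pinpoint(thing, camera): "centre" ([column, row] in pixels: a listed point, or the origin of a listed thing).
The state is a dict: "clock": time; "qpos": joint angles; "dq": joint speeds; "tau": joint torques, N m; "ee_pos": TCP position; "ee_rot": TCP orientation; "ft_force": force on the tool from outside, world axes, zero at the start; "wrist_torque": the same for the moment, N m; "width": finger opening in m; "gripper_force": force on a finger pad.
Only numpy, scipy, OpenCV 4.12 (cv2) and the standard library are available. Lean on these libraries where they do the work, as an engineer would, in place of code of your own. Each camera call takes 0.05 s, during which the arm holds its last target. There are 200 camera calls.

## Working session

There is one attempt and no reset: what is moved stays moved. The work goes in short steps, Python scripts to look and compute and a tool call to move; the robot and the scene stay as the last step left them, time stands still between calls to the robot, and variables do not carry over. Pictures are saved under pics/ and viewed, at most 10 in all, crops included, and the job is handed in when it is done.

Besides the shell and the picture viewer there is one more tool, called after ">>>" in YAML: its name, and indented under it one key for each argument. jog_arm: Moves the arm, as the interface text tells. Its arguments: {"type":"object","properties":{"linear":{"type":"array","items":{"type":"array","items":{"type":"number"}}},"turn":{"type":"array","items":{"type":"number"}},"jaw":{"type":"array","items":{"type":"number"}},"newtons":{"type":"number"}},"required":["linear","turn","jaw"]}

```bash
mkdir -p pics
cat > h.py <<'E'
import numpy as np, cv2
from rig import bot
def px2w(cam,uv,depth,P=None):
    P=P or bot.camera_params(cam); E=np.array(P["extrinsics"])
    u,v=uv; return (E@np.array([(u-P["cx"])/P["fx"]*depth,-(v-P["cy"])/P["fy"]*depth,-depth,1]))[:3]
def px_at_z(cam,uv,z):
    P=bot.camera_params(cam)
    a=px2w(cam,uv,0.1,P); b=px2w(cam,uv,1.0,P); t=(z-a[2])/(b[2]-a[2]); return a+t*(b-a)
E
python3 - <<'E'
from h import *
print(bot.state()); 
for c in("scene","top"):
    print({k:v for k,v in bot.camera_params(c).items()})
    im,d=bot.snapshot(c); cv2.imwrite(f"pics/{c}0.png",im[...,::-1]); np.save(f"{c}d.npy",d)
    for t in("mallet","cap_blue","mallet_face","mallet_grip","mat","cap_orange","cap_white","tip_box","plate"):
        for r in bot.pinpoint(t,c)[:3]:
            u,v=r["centre"]; dd=d[int(np.clip(v,0,399)),int(np.clip(u,0,639))]
            print(c,t,np.round(r["centre"],1),round(r["confidence"],2),np.round(px2w(c,(u,v),dd),3))
print(bot.state()["clock"])
E
```

```text
{'clock': 0.0, 'qpos': array([ 1.15327145,  0.70706887, -0.02759604,  1.48500261,  0.02198997,
        0.95087628, -0.07548399]), 'dq': array([ 1.35184591e-03, -3.48948085e-04,  6.82693340e-04,  8.55927177e-05,
        9.21127917e-04, -2.55542581e-04,  1.37359351e-03]), 'tau': array([ 5.64276161e-04, -8.83219743e+01,  1.23466216e+00, -2.36170024e+01,
        1.68188405e-02,  6.54406656e-03,  1.13813377e-05]), 'ee_pos': array([ 0.21094564, -0.53463142,  0.23084639]), 'ee_rot': array([ 9.82396735e-01,  1.86805723e-01, -1.17139870e-04, -5.13243598e-04]), 'ft_force': array([0.02710231, 0.28870911, 0.6933508 ]), 'wrist_torque': array([-0.01960684, -0.06602331, -0.00474537]), 'gripper_force': 0.0, 'width': 0.08554595771004611}
{'fx': 434.20310592804003, 'fy': 434.20310592804003, 'cx': 321.94756142305704, 'cy': 198.77904103739286, 'extrinsics': array([[-0.76855589, -0.54128961,  0.34106802,  0.88675923],
       [ 0.63963161, -0.63850184,  0.42800327,  0.38750904],
       [-0.01390117,  0.54710233,  0.8369503 ,  1.0835632 ],
       [ 0.        ,  0.        ,  0.        ,  1.        ]])}
scen
[... 1371 characters left out ...]
e [211.9 207.2] 0.55 [0.496 0.173 0.119]
top mallet_face [355.3 218.8] 0.84 [ 0.476 -0.232  0.098]
top mallet_face [324.5 160. ] 0.74 [ 0.648 -0.141  0.091]
top mallet_face [444.7 218.2] 0.55 [ 0.489 -0.497  0.064]
top mallet_grip [339.8 229.1] 0.8 [ 0.449 -0.19   0.07 ]
top mallet_grip [341.5 143. ] 0.78 [ 0.711 -0.192  0.056]
top mallet_grip [435.9 237.3] 0.57 [ 0.433 -0.472  0.058]
top mat [360.  226.4] 0.73 [ 0.465 -0.254  0.017]
top cap_orange [240.7 204. ] 0.56 [0.507 0.093 0.119]
top cap_white [183.1 213.6] 0.55 [0.476 0.252 0.122]
top tip_box [374.7 274.6] 0.76 [ 0.321 -0.292  0.064]
top plate [192.4 219.3] 0.73 [0.467 0.236 0.074]
top plate [220.9 217.1] 0.62 [0.476 0.155 0.067]
1.0
```

View pics/scene0.png

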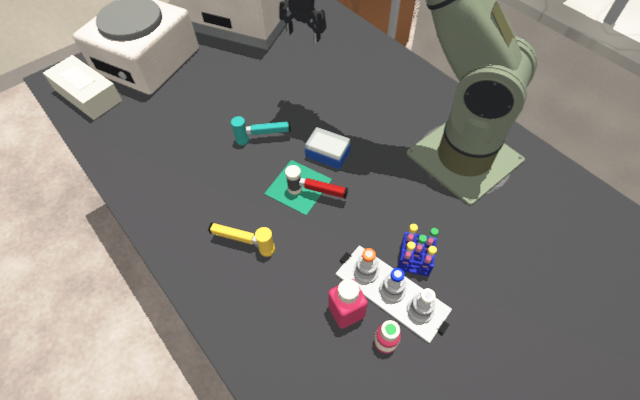

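View pics/top0.png

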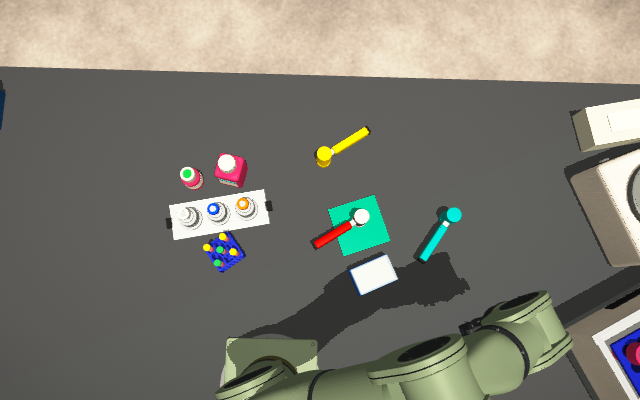

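The scene view shows three mallet shapes: turquoise at (242,130), red handle with a white head on the green mat at (294,180), and yellow at (265,240). I choose the red-handled one. The blue cap is in the middle at (397,273), between orange at (369,255) and white at (428,296). The top view agrees. There the mallet head is at (361,216) and the blue cap at (214,209).

```bash
cat > m.py <<'E'
from h import *
def cloud(c,im,d):
    P=bot.camera_params(c); v,u=np.mgrid[:400,:640]; E=np.array(P["extrinsics"])
    X=np.stack([(u-P["cx"])/P["fx"]*d,-(v-P["cy"])/P["fy"]*d,-d,np.ones_like(d)],-1)@E.T
    return X[...,:3],cv2.cvtColor(im,cv2.COLOR_RGB2HSV).astype(int)
def show(n,p):
    if len(p)<4: print(n,len(p)); return
    r=cv2.minAreaRect((p[:,:2]*1000).astype(np.float32)); print(n,len(p),"med",np.round(np.median(p,0),4),"rect",np.round(r[0],1),np.round(r[1],1),round(r[2],1))
E
python3 - <<'E'
from m import *
for c in("scene","top"):
    im=cv2.imread(f"pics/{c}0.png")[...,::-1].copy(); d=np.load(f"{c}d.npy")
    X,H=cloud(c,im,d); h,s,v=H[...,0],H[...,1],H[...,2]; x,y,z=X[...,0],X[...,1],X[...,2]
    near=(abs(x-.46)<.15)&(abs(y+.23)<.12)
    red=((h<8)|(h>172))&(s>150)&near&(z>.045)&(z<.075)
    p=X[red]; show(c+" handle",p); 
    vx,vy,x0,y0=cv2.fitLine(p[:,:2].astype(np.float32),cv2.DIST_HUBER,0,.001,.001).ravel(); print("line",vx,vy,x0,y0, np.degrees(np.arctan2(vy,vx)))
    head=near&(s<60)&(z>.087)&(z<.1)&(x>.42)&(y<-.18); show(c+" head",X[head]); print(cv2.minEnclosingCircle((X[head][:,:2]*1000).astype(np.float32)))
    mat=near&(h>70)&(h<85)&(s>100)&(z<.015); show(c+" mat",X[mat])
    pl=(abs(x-.49)<.06)&(abs(y-.17)<.15)&(z>.113)&(z<.127)
    for n,m in(("blue",(h>105)&(h<130)&(s>120)),("orange",(h<20)&(s>120)),("white",(s<60)&(v>150)&(y>.2))):
        show(c+" "+n,X[pl&m]); q=X[pl&m]; print(cv2.minEnclosingCircle((q[:,:2]*1000).astype(np.float32)) if len(q) else "")
    for n,m in (("plate",(z>.006)&(z<.018)&(s<50)&(abs(x-.49)<.1)&(abs(y-.17)<.18)),("tip",(abs(x-.34)<.1)&(abs(y+.27)<.1)&(z>.05)&(z<.075)&(s<80)),("rack",(abs(x-.4)<.07)&(abs(y-.15)<.08)&(z>.05))): show(c+" "+n,X[m])
im=cv2.imread("pics/scene0.png")[110:290,210:450]
cv2.imwrite("pics/crop.png",cv2.resize(im,None,fx=3,fy=3,interpolation=2))
E
```

```text
scene handle 358 med [ 0.4369 -0.1616  0.0605] rect [ 435.6 -164.7] [ 25.7 118.4] 33.7
line 0.5474076 -0.83686614 0.43687803 -0.16236442 -56.810654
scene head 154 med [ 0.4867 -0.2465  0.093 ] rect [ 485.3 -247.7] [43.9 42. ] 34.6
((486.23040771484375, -246.58529663085938), 23.403162002563477)
scene mat 1331 med [ 0.4959 -0.2391  0.0029] rect [ 470.9 -248.9] [152.5 151.5] 19.3
scene blue 88 med [0.4974 0.1749 0.1199] rect [494.2 173.5] [29.5 29.1] 51.5
((493.8404846191406, 173.7984161376953), 16.08843421936035)
scene orange 82 med [0.5125 0.0933 0.1193] rect [509.9  92.1] [33.  28.6] 21.7
((510.0298767089844, 90.61333465576172), 17.012386322021484)
scene white 159 med [0.4784 0.2552 0.1196] rect [477.1 255.3] [30.6 31.2] 6.5
((477.12786865234375, 254.78253173828125), 16.389469146728516)
scene plate 2605 med [0.5084 0.2041 0.0118] rect [489.7 171.3] [320.1 177.6] 88.3
scene tip 850 med [ 0.3272 -0.2824  0.0636] rect [ 369.1 -266. ] [186.9 118. ] 25.6
scene rack 995 med [0.3851 0.1488 0.0744] rect [379.7 146.2] [87.4 85. ] 36.0
top handle 342 med [ 0.4327 -0.168   0.0615] rect [ 434.7 
[... 267 characters left out ...]
0.0033] rect [ 472.8 -251.6] [152.  152.8] 19.4
top blue 73 med [0.4913 0.169  0.1197] rect [492.5 171.1] [31.1 31.2] 5.8
((493.4326477050781, 171.32794189453125), 16.535539627075195)
top orange 41 med [0.5159 0.0901 0.1193] rect [508.7  87.1] [28.7 31.7] 67.5
((509.79241943359375, 89.00467681884766), 16.598487854003906)
top white 110 med [0.4758 0.2537 0.1198] rect [476.9 253.8] [32.9 30.6] 11.0
((476.93389892578125, 253.529052734375), 17.472068786621094)
top plate 2234 med [0.4858 0.1599 0.0118] rect [488.8 168.9] [198.3 355.7] 0.5
top tip 1121 med [ 0.3224 -0.2896  0.0641] rect [ 369.9 -268.7] [182.1 118.4] 24.1
top rack 666 med [0.3781 0.1422 0.0681] rect [410.9 168.9] [166.2  84.1] 36.5
```

View pics/crop.png

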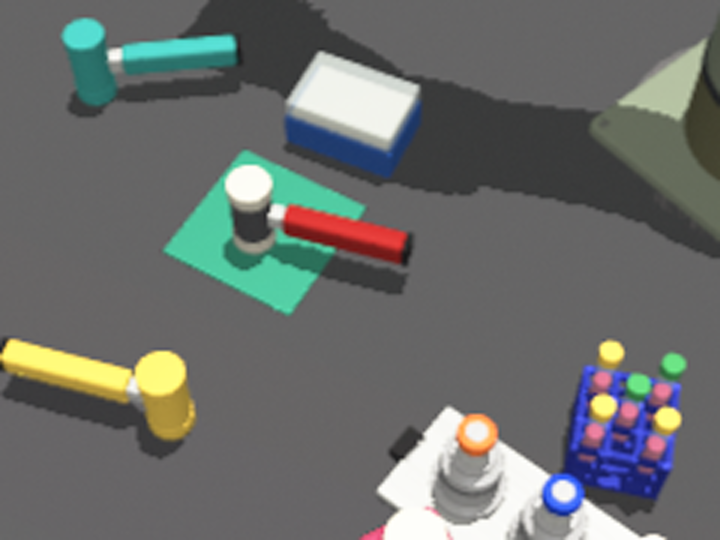

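The close crop confirms it: red handle, white head with a dark middle band, standing on the sea-green mat at crop (250,210). The blue cap is at crop (562,495). Next I check clearances around the blue cap to choose a handle direction.

Run:
```python
from m import *
A=[]
for c in("scene","top"):
    im=cv2.imread(f"pics/{c}0.png")[...,::-1].copy(); d=np.load(f"{c}d.npy")
    X,H=cloud(c,im,d); A.append(X[d>0])
X=np.concatenate(A); C=np.array([.4937,.1723])
X=X[(X[:,2]>.095)&(X[:,2]<.17)&(np.linalg.norm(X[:,:2]-C,axis=1)<.22)]
r=X[:,:2]-C; 
lab=np.round(X/.03).astype(int)
for k in np.unique(lab[:,:2],axis=0):
    m=(lab[:,:2]==k).all(1)
    if m.sum()>3: print(np.round(X[m].mean(0)[:2],3),"zmax",round(X[m,2].max(),3),m.sum())
for th in range(0,360,10):
    t=np.radians(th); x=r@[np.cos(t),np.sin(t)]; y=r@[-np.sin(t),np.cos(t)]
    hd=np.where((x>25)|((x>.025)&(x<.17)&(abs(y)<.02)),X[:,2],0).max()
    f=np.where((abs(x-.068)<.02)&(abs(y)<.045),X[:,2],0).max()
    print(th,"handle",round(hd,3),"finger",round(f,3))
```

```text
[0.34  0.151] zmax 0.128 61
[0.371 0.103] zmax 0.127 13
[0.37  0.112] zmax 0.131 39
[0.355 0.15 ] zmax 0.13 78
[0.378 0.103] zmax 0.127 9
[0.38  0.112] zmax 0.127 54
[0.383 0.147] zmax 0.129 96
[0.386 0.183] zmax 0.131 124
[0.414 0.133] zmax 0.127 23
[0.417 0.143] zmax 0.13 100
[0.463 0.249] zmax 0.121 14
[0.463 0.259] zmax 0.121 9
[0.494 0.088] zmax 0.12 6
[0.489 0.161] zmax 0.125 36
[0.487 0.176] zmax 0.129 107
[0.479 0.247] zmax 0.126 141
[0.479 0.262] zmax 0.128 133
[0.509 0.074] zmax 0.127 6
[0.511 0.09 ] zmax 0.129 234
[0.512 0.106] zmax 0.119 7
[0.501 0.162] zmax 0.126 29
[0.502 0.177] zmax 0.126 107
[0.526 0.091] zmax 0.121 10
[0.581 0.118] zmax 0.119 47
[0.583 0.144] zmax 0.112 13
[0.58  0.247] zmax 0.109 58
[0.58  0.261] zmax 0.112 37
[0.603 0.102] zmax 0.124 24
[0.602 0.121] zmax 0.162 224
[0.601 0.15 ] zmax 0.161 277
[0.602 0.171] zmax 0.117 92
[0.599 0.245] zmax 0.113 193
[0.599 0.264] zmax 0.112 167
[0.632 0.1  ] zmax 0.122 78
[0.63  0.121] zmax 0.164 272
[0.63 0.15] zmax 0.164 338
[0.627 0.168] zmax 0.115 64
[0.615 0.256] zmax 0.107 4
[0.647 0.101] zmax 0.105 7
[0.649 
[... 404 characters left out ...]
ger 0.126
120 handle 0.126 finger 0.128
130 handle 0.0 finger 0.128
140 handle 0.0 finger 0.126
150 handle 0.0 finger 0.0
160 handle 0.126 finger 0.0
170 handle 0.131 finger 0.13
180 handle 0.131 finger 0.13
190 handle 0.131 finger 0.13
200 handle 0.131 finger 0.13
210 handle 0.131 finger 0.13
220 handle 0.127 finger 0.13
230 handle 0.0 finger 0.13
240 handle 0.0 finger 0.125
250 handle 0.0 finger 0.126
260 handle 0.125 finger 0.129
270 handle 0.127 finger 0.129
280 handle 0.129 finger 0.129
290 handle 0.129 finger 0.129
300 handle 0.126 finger 0.129
310 handle 0.0 finger 0.129
320 handle 0.119 finger 0.126
330 handle 0.162 finger 0.112
340 handle 0.164 finger 0.0
350 handle 0.164 finger 0.0
```

```bash
cat >> m.py <<'E'
from scipy.spatial.transform import Rotation as R
def go(pos,yaw):
    s=bot.state(); r=R.from_quat(s["ee_rot"]); M=r.as_matrix(); cur=np.degrees(np.arctan2(M[1,0],M[0,0]))
    t=-(yaw-cur); t=(t+180)%360-180
    print("clock",s["clock"],"pos",np.round(s["ee_pos"],4),"xyaw",round(cur,2),"tilt",np.round(M[:2,2],4),"w",round(s["width"],4),"F",np.round(s["ft_force"],1),"q",np.round(s["qpos"],2))
    print("linear cm",np.round(M.T@(np.array(pos)-s["ee_pos"])*100,2),"turn",round(t,1))
E
python3 -c "
from m import *
go([.4487,-.1912,.13],122.9)"
```

```text
clock 1.0 pos [ 0.211  -0.5349  0.2313] xyaw 21.53 tilt [0. 0.] w 0.0857 F [0.1 0.2 0.9] q [ 1.15  0.71 -0.03  1.48  0.02  0.95 -0.08]
linear cm [ 34.72 -23.25  10.13] turn -101.4
```

>>> jog_arm:
  linear:
    - [8,-5,0]
    - [16,-10,0]
    - [24,-15,2]
    - [30,-20,5]
    - [34.7,-23.2,8]
    - [34.7,-23.2,10.1]
    - [34.7,-23.2,10.1]
    - [34.7,-23.2,10.1]
    - [34.7,-23.2,10.1]
    - [34.7,-23.2,10.1]
    - [34.7,-23.2,10.1]
    - [34.7,-23.2,10.1]
  turn: [-8.5,-17,-25.5,-34,-42.5,-51,-59.5,-68,-76.5,-85,-93.5,-101.4]
  jaw: [1,1,1,1,1,1,1,1,1,1,1,1]

```text
clock: 2.2
ee_pos: [0.4488, -0.1915, 0.1302]
ee_rot: [0.475, 0.88, -0.0, 0.0]
ft_force: [0.4, -0.5, 0.2]
width: 0.0854
gripper_force: 0.0
```

Run:
```python
from m import *
s=bot.state(); im,d=bot.snapshot("wrist"); cv2.imwrite("pics/w1.png",im[...,::-1])
P=bot.camera_params("wrist"); 
T=np.eye(4); T[:3,:3]=R.from_quat(s["ee_rot"]).as_matrix(); T[:3,3]=s["ee_pos"]
E=T@np.array(P["hand_eye"]); v,u=np.mgrid[:400,:640]
X=(np.stack([(u-P["cx"])/P["fx"]*d,-(v-P["cy"])/P["fy"]*d,-d,np.ones_like(d)],-1)@E.T)[...,:3]
H=cv2.cvtColor(im,cv2.COLOR_RGB2HSV).astype(int); h,sa=H[...,0],H[...,1]; z=X[...,2]
red=((h<8)|(h>172))&(sa>150)&(z>.05)&(z<.072)
p=X[red]; show("handle",p); l=cv2.fitLine(p[:,:2].astype(np.float32),cv2.DIST_HUBER,0,.001,.001).ravel(); print(l,np.degrees(np.arctan2(l[1],l[0])))
hd=(sa<60)&(z>.088)&(z<.1)&(abs(X[...,0]-.486)<.04)&(abs(X[...,1]+.248)<.04); show("head",X[hd])
go([.4487,-.1912,.029],122.9)
```

```text
handle 4580 med [ 0.4296 -0.161   0.0625] rect [ 434.1 -168.1] [ 23.6 119.8] 32.8
[ 0.54347813 -0.83942336  0.43094015 -0.16317414] -57.079277
head 2242 med [ 0.484  -0.2459  0.0936] rect [ 485.2 -248.1] [42.6 43.2] 22.8
clock 2.25 pos [ 0.4487 -0.1918  0.1302] xyaw 123.76 tilt [-0.     -0.0001] w 0.0852 F [-1.2 -1.6 -0.5] q [ 0.56  0.76 -0.4   1.91  0.52  0.57  0.4 ]
linear cm [ 0.05  0.03 10.12] turn 0.9
```

View pics/w1.png

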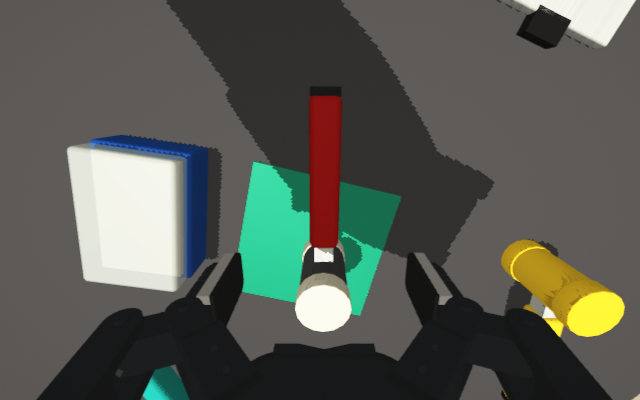

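The wrist view shows the red handle along column 325 and the white head at (323,305), between the open fingers. The tip box at left (130,215) is clear.

>>> jog_arm:
  linear:
    - [0,0,3]
    - [0,0,6]
    - [0,0,8.5]
    - [0,0,10.1]
    - [0,0,10.1]
    - [0,0,10.1]
    - [0,0,10.1]
    - [0,0,10.1]
    - [0,0,10.1]
    - [0,0,10.1]
    - [0,0,10.1]
    - [0,0,10.1]
  turn: [0,0,0,0,0,0,0,0,0,0,0,0]
  jaw: [0.8,0.7,0.6,0.6,0.6,0,0,0,0,0,0,0]
  newtons: 120

```text
clock: 3.45
ee_pos: [0.4489, -0.1919, 0.0304]
ee_rot: [0.478, 0.878, 0.0, 0.001]
ft_force: [-2.0, 0.9, 5.7]
width: 0.0226
gripper_force: 117.1
```

>>> jog_arm:
  linear:
    - [0,0,-0.5]
    - [0,0,-2]
    - [0,0,-4]
    - [0,0,-7]
    - [0,0,-10]
    - [0,0,-13]
    - [0,0,-15]
    - [0,0,-15]
    - [0,0,-15]
    - [0,0,-15]
    - [0,0,-15]
  turn: [0,0,0,0,0,0,0,0,0,0,0]
  jaw: [0,0,0,0,0,0,0,0,0,0,0]

```text
clock: 4.55
ee_pos: [0.4483, -0.1915, 0.1785]
ee_rot: [0.478, 0.879, -0.0, -0.001]
ft_force: [-0.6, -0.7, -4.6]
width: 0.022
gripper_force: 117.9
```

```bash
python3 -c "
from m import *
go([.4353,.2056,.215],150)"
```

```text
clock 4.55 pos [ 0.4483 -0.1915  0.1785] xyaw 122.94 tilt [-0.0014  0.0007] w 0.022 F [-0.6 -0.7 -4.6] q [ 0.6   0.69 -0.47  1.86  0.46  0.71  0.44]
linear cm [34.04 20.5  -3.62] turn -27.1
```

>>> jog_arm:
  linear:
    - [1.0,0.6,-2]
    - [3.4,2.1,-3.6]
    - [6.8,4.1,-3.6]
    - [10.6,6.4,-3.6]
    - [14.5,8.7,-3.6]
    - [18.4,11.1,-3.6]
    - [22.3,13.4,-3.6]
    - [26.1,15.7,-3.6]
    - [29.5,17.8,-3.6]
    - [32,19.3,-3.6]
    - [33.4,20.1,-3.6]
    - [34.0,20.5,-3.6]
  turn: [0,-2,-5,-8,-11,-14,-17,-20,-23,-25,-26.5,-27.1]
  jaw: [0,0,0,0,0,0,0,0,0,0,0,0]

```text
clock: 5.75
ee_pos: [0.4353, 0.2067, 0.2148]
ee_rot: [0.257, 0.966, 0.0, -0.001]
ft_force: [-0.2, -0.4, -4.3]
width: 0.0223
gripper_force: 118.8
```

```bash
cat > look.py <<'E'
import sys
from m import *
for c in("scene","top"):
    im,d=bot.snapshot(c); cv2.imwrite(f"pics/{c}{sys.argv[1]}.png",im[...,::-1])
    X,H=cloud(c,im,d); h,s,v=H[...,0],H[...,1],H[...,2]; x,y,z=X[...,0],X[...,1],X[...,2]
    n=(abs(x-.4935)<.05)&(abs(y-.172)<.05)&(d>0)
    q=X[n&(z>.225)&(s<70)]; print(c,"z of head pts",np.round(np.percentile(q[:,2],[5,50,95]),4))
    q=q[abs(q[:,2]-np.median(q[:,2]))<.006]; show(c+" headtop",q); print(cv2.minEnclosingCircle((q[:,:2]*1000).astype(np.float32)))
    red=((h<8)|(h>172))&(s>150)&(z>.19)&(z<.24)&(abs(x-.43)<.1)&(abs(y-.2)<.1); q=X[red]; show(c+" handle",q)
    show(c+" blue",X[(h>105)&(h<130)&(s>120)&n&(z>.11)&(z<.128)])
    for t in ("mallet_face","cap_blue"): print(t,[(np.round(r["centre"],1),round(r["confidence"],2)) for r in bot.pinpoint(t,c)])
go([.4353,.2056,.215],150)
E
python3 look.py 2
```

```text
scene z of head pts [0.2663 0.5552 0.6088]
scene headtop 278 med [0.4886 0.1898 0.5559] rect [470.4 173.3] [114.6  32.4] 67.1
((475.224365234375, 171.30300903320312), 58.13552474975586)
scene handle 95 med [0.3962 0.2433 0.2323] rect [417.6 230.6] [  3.5 120.3] 60.1
scene blue 81 med [0.5014 0.1786 0.119 ] rect [496.  175.2] [26.6 30.1] 25.3
mallet_face [(array([266.6, 251.3]), 0.86), (array([238.2, 140.4]), 0.64), (array([399.1, 261.1]), 0.56), (array([383.8, 346.2]), 0.36)]
cap_blue [(array([395.4, 274.4]), 0.72), (array([420.9, 310.4]), 0.31)]
top z of head pts [0.2741 0.5779 0.6117]
top headtop 128 med [0.4686 0.2028 0.5744] rect [470.9 205.4] [28.7 59.6] 42.8
((464.8532409667969, 199.42906188964844), 30.120159149169922)
top handle 0
top blue 22 med [0.4894 0.1595 0.1198] rect [491.6 159.2] [ 7.8 22.7] 80.7
mallet_face [(array([445.6, 219.2]), 0.66), (array([209., 203.]), 0.63), (array([323.8, 158.9]), 0.56)]
cap_blue [(array([210.5, 207.6]), 0.37)]
clock 6.05 pos [0.4361 0.204  0.2152] xyaw 149.92 tilt [-0.0001 -0.0005] w 0.0225 F [ 0.3 -0.1 -4.3] q [-0.18  0.64 -0.57  1.83  0.46  0.81  0.06]
linear cm [0.15 0.09 0.02] turn -0.1
```

```bash
sed -i 's/(z>.225)&(s<70)/(z>.262)\&(z<.292)\&(s<70)/; s/^    for t in.*$//' look.py; python3 look.py 3; python3 -c "
import cv2
cv2.imwrite('pics/c3.png',cv2.resize(cv2.imread('pics/scene3.png')[200:340,320:480],None,fx=4,fy=4,interpolation=2))"
```

```text
scene z of head pts [0.2649 0.2769 0.2826]
scene headtop 340 med [0.4968 0.1721 0.2771] rect [478.4 181.7] [44.3 85.6] 58.7
((480.7432861328125, 187.4769744873047), 44.09807205200195)
scene handle 92 med [0.4001 0.2392 0.2327] rect [418.9 228.4] [  3.4 120.2] 59.3
scene blue 79 med [0.5002 0.1778 0.1193] rect [495.8 175.3] [26. 30.] 34.2
top z of head pts [0.2719 0.2776 0.2817]
top headtop 134 med [0.5022 0.1652 0.2777] rect [504.  166.9] [43.1 24.4] 68.4
((497.1610107421875, 169.52194213867188), 21.809812545776367)
top handle 0
top blue 23 med [0.4915 0.1591 0.118 ] rect [491.5 159.4] [ 7.4 21.9] 78.8
clock 6.15 pos [0.4361 0.2044 0.2153] xyaw 149.95 tilt [-0.     -0.0002] w 0.0223 F [ 0.4 -0.1 -5. ] q [-0.18  0.64 -0.57  1.83  0.46  0.81  0.06]
linear cm [0.13 0.07 0.03] turn -0.0
```

View pics/c3.png

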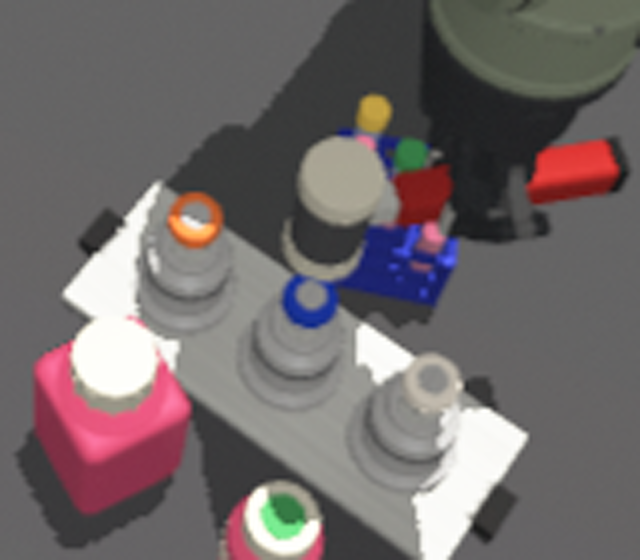

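The crop shows the mallet level, held just above the blue cap (crop 310,300) and clear of the white and orange caps and the tubes. Now one blow, then a check.

>>> jog_arm:
  linear:
    - [0.2,0.1,1.5]
    - [0.2,0.1,2.5]
    - [0.2,0.1,2.5]
    - [0.2,0.1,5.8]
    - [0.2,0.1,9.4]
    - [0.2,0.1,9.4]
    - [0.2,0.1,7]
    - [0.2,0.1,4]
    - [0.2,0.1,2]
    - [0.2,0.1,2]
    - [0.2,0.1,2]
    - [0.2,0.1,2]
  turn: [0,0,0,0,0,0,0,0,0,0,0,0]
  jaw: [0,0,0,0,0,0,0,0,0,0,0,0]

```text
clock: 7.35
ee_pos: [0.4344, 0.2067, 0.1949]
ee_rot: [0.259, 0.966, -0.0, -0.0]
ft_force: [-0.2, 0.1, -4.2]
width: 0.0222
gripper_force: 122.7
```

```bash
sed -i 's/(z>.262)&(z<.292)/(z>.242)\&(z<.272)\&(y<.19)/' look.py; python3 look.py 4; python3 -c "
import cv2
cv2.imwrite('pics/c4.png',cv2.resize(cv2.imread('pics/scene4.png')[200:340,320:480],None,fx=4,fy=4,interpolation=2))"
```

```text
scene z of head pts [0.2487 0.2625 0.2652]
scene headtop 275 med [0.4928 0.1737 0.2629] rect [478.6 171.9] [68.8 35.3] 0.8
((478.0707702636719, 179.21249389648438), 35.543190002441406)
scene handle 390 med [0.393  0.2369 0.2221] rect [411.2 222.9] [ 23.2 120.8] 61.0
scene blue 67 med [0.5026 0.1797 0.1189] rect [497.7 177. ] [21.8 30. ] 39.2
top z of head pts [0.2567 0.2637 0.2676]
top headtop 68 med [0.5029 0.1686 0.264 ] rect [502.2 168.3] [39.8 15.7] 64.8
((496.6612548828125, 170.89031982421875), 19.967853546142578)
top handle 0
top blue 13 med [0.4941 0.1588 0.1198] rect [491.8 159.2] [ 6.5 17.9] 63.7
clock 7.45 pos [0.4344 0.2068 0.1948] xyaw 150.04 tilt [-0.0012 -0.0005] w 0.0222 F [-0.4 -0.7 -5.3] q [-0.2   0.67 -0.55  1.86  0.49  0.76  0.02]
linear cm [-0.14 -0.06 -2.02] turn 0.0
```

View pics/c4.png

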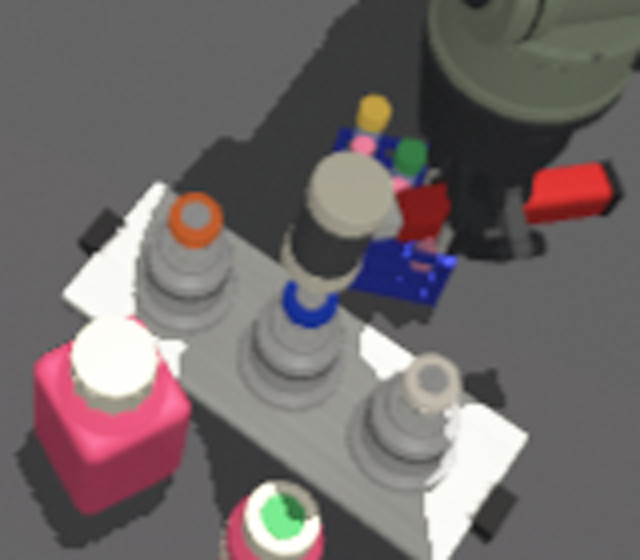

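The crop shows the head still above the blue cap, which is back up. The measured head-top height (0.264 against 0.2575 expected) suggests the mallet turned a little in the fingers, so I measure the tilt.

```bash
cat > tilt.py <<'E'
from m import *
st=bot.state(); tz=st["ee_pos"][2]; M=R.from_quat(st["ee_rot"]).as_matrix(); ax=M[:2,0]
A=[];B=[]
for c in("scene","top"):
    im,d=bot.snapshot(c); X,H=cloud(c,im,d); h,s=H[...,0],H[...,1]
    P=X-st["ee_pos"]; a=P[...,:2]@ax; b=P[...,:2]@np.array([-ax[1],ax[0]]); z=P[...,2]   # a: along handle, head at -0.067
    k=(d>0)&((h<8)|(h>172))&(s>150)&(abs(b)<.010)&(z>.0)&(z<.06)&(a>-.03)&(a<.095); A.append(np.c_[a[k],b[k],z[k]])
    k=(d>0)&(s<60)&(abs(a+.067)<.025)&(abs(b)<.025)&(z>.05)&(z<.085); q=np.c_[a[k],b[k],z[k]]; B.append(q)
for n,q in(("handle",np.r_[A[0],A[1]]),("headtop scene",B[0]),("headtop top",B[1]),("headtop",np.r_[B[0],B[1]])):
    for i in range(5):
        if len(q)<10: break
        f=np.linalg.lstsq(np.c_[q[:,:2],np.ones(len(q))],q[:,2],rcond=None)[0]; e=q[:,2]-np.c_[q[:,:2],np.ones(len(q))]@f
        q=q[abs(e)<max(.002,1.5*e.std())]
    if len(q)>=10: print(n,len(q),"slope a,b",np.round(f[:2],3),"z at grip",round(f[2],4),"z at head",round(f[2]-.067*f[0],4),"mean ab",np.round(q[:,:2].mean(0),4),"rms",round(e.std(),4))
print(st["ee_pos"],st["clock"])
E
python3 tilt.py
```

```text
handle 201 slope a,b [-0.075  0.018] z at grip 0.0314 z at head 0.0364 mean ab [ 0.0372 -0.001 ] rms 0.001
headtop scene 234 slope a,b [-0.064  0.02 ] z at grip 0.0636 z at head 0.0678 mean ab [-0.0652 -0.0019] rms 0.0011
headtop top 41 slope a,b [-0.113 -0.011] z at grip 0.0606 z at head 0.0681 mean ab [-0.0779 -0.0012] rms 0.0012
headtop 279 slope a,b [-0.081  0.025] z at grip 0.0625 z at head 0.068 mean ab [-0.067  -0.0018] rms 0.0011
[0.43439331 0.20683442 0.19475123] 7.45
```

>>> jog_arm:
  linear:
    - [0.2,0,1]
    - [0.2,0,1.5]
    - [0.2,0,4.6]
    - [0.2,0,7.6]
  turn: [0,0,0,0]
  jaw: [0,0,0,0]

```text
clock: 7.95
ee_pos: [0.433, 0.2085, 0.1184]
ee_rot: [0.258, 0.966, 0.001, 0.0]
ft_force: [2.7, 1.4, 5.2]
width: 0.0227
gripper_force: 124.0
```

>>> jog_arm:
  linear:
    - [0,0,-2]
    - [0,0,-5]
    - [0,0,-7]
    - [0,0,-7.5]
    - [0,0,-7.5]
    - [0,0,-7.5]
  turn: [0,0,0,0,0,0]
  jaw: [0,0,0,0,0,0]

```text
clock: 8.55
ee_pos: [0.4327, 0.2077, 0.1932]
ee_rot: [0.259, 0.966, -0.0, -0.0]
ft_force: [0.4, -0.0, -3.6]
width: 0.0223
gripper_force: 123.8
```

```bash
python3 tilt.py
```

```text
handle 185 slope a,b [-0.102  0.002] z at grip 0.0318 z at head 0.0386 mean ab [ 0.037 -0.001] rms 0.001
headtop scene 238 slope a,b [-0.094  0.015] z at grip 0.0638 z at head 0.0701 mean ab [-0.0633 -0.0016] rms 0.001
headtop top 28 slope a,b [ 0.049 -0.105] z at grip 0.0749 z at head 0.0716 mean ab [-0.0771 -0.0026] rms 0.0014
headtop 264 slope a,b [-0.089  0.005] z at grip 0.0641 z at head 0.0701 mean ab [-0.0648 -0.0021] rms 0.001
[0.4326627  0.20773642 0.1932342 ] 8.55
```

>>> jog_arm:
  linear:
    - [0,0,1]
    - [0,0,1.4]
    - [0,0,4.6]
    - [0,0,7.9]
  turn: [0,0,0,0]
  jaw: [0,0,0,0]

```text
clock: 9.05
ee_pos: [0.4332, 0.2085, 0.1145]
ee_rot: [0.258, 0.966, 0.001, 0.0]
ft_force: [-1.0, 2.3, 34.7]
width: 0.0224
gripper_force: 130.0
```

>>> jog_arm:
  linear:
    - [0,0,-2]
    - [0,0,-5]
    - [0,0,-7]
    - [0,0,-7.5]
    - [0,0,-7.5]
    - [0,0,-7.5]
  turn: [0,0,0,0,0,0]
  jaw: [0,0,0,0,0,0]

```text
clock: 9.65
ee_pos: [0.4327, 0.2077, 0.1892]
ee_rot: [0.259, 0.966, -0.0, -0.0]
ft_force: [-0.7, 0.6, -5.5]
width: 0.0226
gripper_force: 127.7
```

```bash
python3 tilt.py
```

```text
handle 174 slope a,b [-0.173  0.022] z at grip 0.0328 z at head 0.0443 mean ab [ 0.0387 -0.0011] rms 0.0009
headtop scene 223 slope a,b [-0.137  0.027] z at grip 0.0663 z at head 0.0754 mean ab [-0.0606 -0.003 ] rms 0.0012
headtop top 18 slope a,b [-0.988 -0.261] z at grip -0.0002 z at head 0.066 mean ab [-0.0761 -0.002 ] rms 0.0025
headtop 234 slope a,b [-0.133  0.023] z at grip 0.0664 z at head 0.0753 mean ab [-0.0613 -0.0032] rms 0.0012
[0.43267477 0.20769956 0.18921433] 9.65
```

```bash
python3 -c "
from m import *
go([.4470,-.1910,.16],122.9)"
```

```text
clock 9.75 pos [0.4326 0.2079 0.1893] xyaw 150.04 tilt [-0.0013 -0.0005] w 0.0225 F [-0.4 -0.9 -5.2] q [-0.2   0.68 -0.56  1.87  0.51  0.74  0.01]
linear cm [-21.17 -33.84   2.95] turn 27.1
```

>>> jog_arm:
  linear:
    - [-0.6,-1.0,-1]
    - [-2.0,-3.3,-1.5]
    - [-4.2,-6.7,-1.5]
    - [-6.5,-10.5,-1.5]
    - [-9,-14.4,-1.5]
    - [-11.5,-18.4,-1.5]
    - [-14,-22.3,-1.5]
    - [-16.3,-26,-1]
    - [-18.4,-29.4,0]
    - [-20,-32,1.5]
    - [-20.9,-33.4,2.5]
    - [-21.2,-33.8,3]
  turn: [0,2,5,8,11,14,17,20,23,25,26.5,27.1]
  jaw: [0,0,0,0,0,0,0,0,0,0,0,0]

```text
clock: 10.95
ee_pos: [0.4471, -0.192, 0.1588]
ee_rot: [0.479, 0.878, -0.0, -0.001]
ft_force: [0.3, 1.6, -4.1]
width: 0.0224
gripper_force: 127.6
```

```bash
python3 tilt.py; python3 -c "
from m import *
go([.4470,-.1910,.024],122.9)"
```

```text
handle 188 slope a,b [-0.176 -0.   ] z at grip 0.0334 z at head 0.0452 mean ab [ 0.0535 -0.0018] rms 0.0011
headtop scene 128 slope a,b [-0.154  0.025] z at grip 0.0654 z at head 0.0756 mean ab [-0.0599 -0.0028] rms 0.0013
headtop 128 slope a,b [-0.154  0.025] z at grip 0.0654 z at head 0.0756 mean ab [-0.0599 -0.0028] rms 0.0013
[ 0.44709027 -0.19197533  0.15883257] 10.95
clock 11.05 pos [ 0.4476 -0.1902  0.1595] xyaw 122.94 tilt [-0.0011  0.001 ] w 0.0222 F [ 0.3  0.4 -5.6] q [ 0.6   0.72 -0.47  1.88  0.51  0.66  0.4 ]
linear cm [-0.05 -0.09 13.55] turn 0.0
```

>>> jog_arm:
  linear:
    - [0,0,2]
    - [0,0,5]
    - [0,0,8]
    - [0,0,10.5]
    - [0,0,12]
    - [0,0,12.7]
    - [0,0,13.1]
    - [0,0,13.3]
    - [0,0,13.5]
    - [0,0,13.5]
  turn: [0,0,0,0,0,0,0,0,0,0]
  jaw: [0,0,0,0,0,0,0,0,0,0]

```text
clock: 12.05
ee_pos: [0.4479, -0.1907, 0.0256]
ee_rot: [0.478, 0.879, 0.0, 0.0]
ft_force: [-0.4, -0.2, -5.3]
width: 0.0224
gripper_force: 127.5
```

>>> jog_arm:
  linear:
    - [0,0,0.1]
    - [0,0,0.15]
    - [0,0,0.2]
    - [0,0,0.2]
  turn: [0,0,0,0]
  jaw: [0,0,0,0]

```text
clock: 12.45
ee_pos: [0.4477, -0.1907, 0.0233]
ee_rot: [0.478, 0.879, 0.0, -0.0]
ft_force: [0.8, -0.2, -4.3]
width: 0.0223
gripper_force: 127.5
```

>>> jog_arm:
  linear:
    - [0,0,0.1]
    - [0,0,0.1]
  turn: [0,0]
  jaw: [0,0]

```text
clock: 12.65
ee_pos: [0.4477, -0.1907, 0.0222]
ee_rot: [0.478, 0.879, 0.0, -0.0]
ft_force: [-0.6, -0.4, -5.0]
width: 0.0226
gripper_force: 127.5
```

>>> jog_arm:
  linear:
    - [0,0,0.05]
    - [0,0,0.1]
    - [0,0,0.1]
  turn: [0,0,0]
  jaw: [0,0,0]

```text
clock: 12.95
ee_pos: [0.4477, -0.1907, 0.0212]
ee_rot: [0.478, 0.879, 0.0, -0.0]
ft_force: [0.2, -0.2, -4.6]
width: 0.0227
gripper_force: 127.5
```

>>> jog_arm:
  linear:
    - [0,0,0.05]
    - [0,0,0.1]
    - [0,0,0.1]
  turn: [0,0,0]
  jaw: [0,0,0]

```text
clock: 13.25
ee_pos: [0.4477, -0.1907, 0.0203]
ee_rot: [0.478, 0.879, 0.0, -0.0]
ft_force: [-1.8, -0.3, -0.2]
width: 0.0225
gripper_force: 128.0
```

Contact is made, shown by the drop in weight on the wrist. I ease the grip first, then open.

>>> jog_arm:
  linear:
    - [0,0,0]
    - [0,0,0]
    - [0,0,0]
    - [0,0,0]
    - [0,0,0]
    - [0,0,0]
    - [0,0,0]
    - [0,0,0]
    - [0,0,0]
    - [0,0,-0.4]
    - [0,0,-0.8]
    - [0,0,-0.8]
  turn: [0,0,0,0,0,0,0,0,0,0,0,0]
  jaw: [0,0,0.3,0.34,0.38,0.45,0.6,0.6,0.6,0.6,0.6,0.6]
  newtons: 20

```text
clock: 14.45
ee_pos: [0.448, -0.1909, 0.0289]
ee_rot: [0.478, 0.878, 0.0, 0.0]
ft_force: [0.3, 0.7, -0.3]
width: 0.0512
gripper_force: 0.0
```

```bash
python3 tilt.py; cp pics/scene0.png /dev/null; python3 -c "
from m import *
im,d=bot.snapshot('scene'); cv2.imwrite('pics/c5.png',cv2.resize(im[130:250,220:380,::-1],None,fx=4,fy=4,interpolation=2))"
```

```text
handle 93 slope a,b [-0.01 -0.01] z at grip 0.0326 z at head 0.0333 mean ab [ 0.0497 -0.0012] rms 0.0011
headtop scene 93 slope a,b [0.014 0.012] z at grip 0.0649 z at head 0.064 mean ab [-0.0714 -0.0025] rms 0.0011
headtop 93 slope a,b [0.014 0.012] z at grip 0.0649 z at head 0.064 mean ab [-0.0714 -0.0025] rms 0.0011
[ 0.44795781 -0.19085019  0.02891945] 14.45
```

View pics/c5.png

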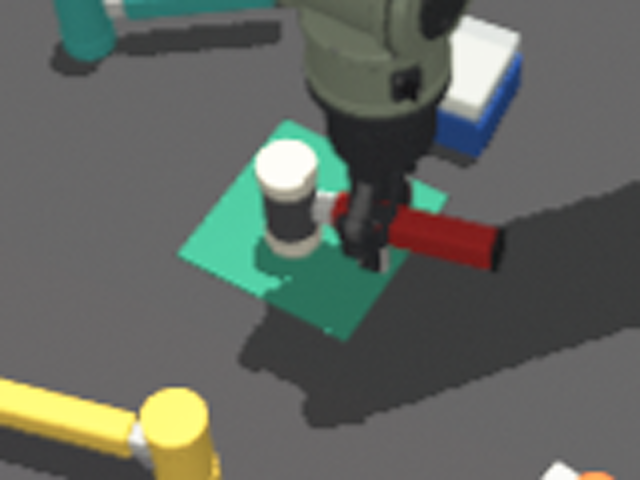

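The mallet stands upright on its face on the mat, head at crop (288,200), with the fingers open around the handle. I re-grip square and give two more blows as insurance.

>>> jog_arm:
  linear:
    - [-0.2,0,0]
    - [-0.2,0,0]
    - [-0.2,0,0]
    - [-0.2,0,0]
    - [-0.2,0,0]
    - [-0.2,0,0]
    - [-0.2,0,0]
    - [-0.2,0,-1]
    - [-0.2,0,-4]
    - [-0.2,0,-8]
    - [-0.2,0,-12]
    - [-0.2,0,-15]
  turn: [0,0,0,0,0,0,0,0,0,0,0,0]
  jaw: [0.6,0,0,0,0,0,0,0,0,0,0,0]
  newtons: 120

```text
clock: 15.8
ee_pos: [0.4483, -0.1923, 0.1809]
ee_rot: [0.478, 0.879, 0.0, 0.0]
ft_force: [0.8, -1.3, -5.5]
width: 0.0226
gripper_force: 118.5
```

```bash
python3 tilt.py; python3 -c "
from m import *
go([.4345,.2063,.205],150)"
```

```text
handle 145 slope a,b [ 0.005 -0.001] z at grip 0.0333 z at head 0.033 mean ab [ 0.0491 -0.0016] rms 0.0013
headtop scene 125 slope a,b [ 0.009 -0.   ] z at grip 0.0644 z at head 0.0638 mean ab [-0.0705 -0.0024] rms 0.0011
headtop 125 slope a,b [ 0.009 -0.   ] z at grip 0.0644 z at head 0.0638 mean ab [-0.0705 -0.0024] rms 0.0011
[ 0.44832957 -0.1922781   0.18091353] 15.8
clock 15.9 pos [ 0.4494 -0.1928  0.1817] xyaw 122.9 tilt [ 0.0039 -0.0015] w 0.0224 F [-0.4 -1.  -5. ] q [ 0.62  0.69 -0.51  1.85  0.49  0.72  0.42]
linear cm [34.31 20.43 -2.39] turn -27.1
```

>>> jog_arm:
  linear:
    - [1.0,0.6,-1.5]
    - [3.4,2.1,-2.4]
    - [6.8,4.1,-2.4]
    - [10.6,6.4,-2.4]
    - [14.5,8.7,-2.4]
    - [18.4,11.1,-2.4]
    - [22.3,13.4,-2.4]
    - [26.1,15.7,-2.4]
    - [29.5,17.8,-2.4]
    - [32.2,19.3,-2.4]
    - [33.8,20.1,-2.4]
    - [34.4,20.4,-2.4]
  turn: [0,-2,-5,-8,-11,-14,-17,-20,-23,-25,-26.5,-27.1]
  jaw: [0,0,0,0,0,0,0,0,0,0,0,0]

```text
clock: 17.1
ee_pos: [0.4316, 0.2094, 0.2021]
ee_rot: [0.257, 0.967, -0.0, -0.001]
ft_force: [-0.4, -0.1, -5.1]
width: 0.0225
gripper_force: 118.6
```

```bash
python3 tilt.py; python3 -c "
from m import *
go([.4338,.2065,.1198],150)"
```

```text
handle 172 slope a,b [ 0.003 -0.012] z at grip 0.0329 z at head 0.0327 mean ab [ 0.033 -0.001] rms 0.0011
headtop scene 258 slope a,b [0.013 0.006] z at grip 0.0648 z at head 0.0639 mean ab [-0.0724 -0.002 ] rms 0.001
headtop top 62 slope a,b [ 0.139 -0.022] z at grip 0.0748 z at head 0.0655 mean ab [-0.0806 -0.0024] rms 0.0011
headtop 312 slope a,b [ 0.013 -0.005] z at grip 0.0648 z at head 0.064 mean ab [-0.0739 -0.0019] rms 0.001
[0.43164889 0.2093988  0.20205381] 17.1
clock 17.2 pos [0.4323 0.2078 0.2021] xyaw 150.11 tilt [-0.0012 -0.0003] w 0.0226 F [ 0.2 -0.5 -4.2] q [-0.18  0.66 -0.59  1.85  0.5   0.78  0.01]
linear cm [-0.2  -0.03  8.23] turn 0.1
```

>>> jog_arm:
  linear:
    - [-0.1,0,1.2]
    - [-0.1,0,2]
    - [-0.1,0,5.1]
    - [-0.1,0,8.2]
  turn: [0,0,0,0]
  jaw: [0,0,0,0]

```text
clock: 17.6
ee_pos: [0.4342, 0.2062, 0.1198]
ee_rot: [0.259, 0.966, 0.001, 0.0]
ft_force: [2.2, 0.2, 13.7]
width: 0.0222
gripper_force: 121.4
```

>>> jog_arm:
  linear:
    - [0,0,-2]
    - [0,0,-5]
    - [0,0,-7]
    - [0,0,-7.5]
    - [0,0,-7.5]
    - [0,0,-7.5]
  turn: [0,0,0,0,0,0]
  jaw: [0,0,0,0,0,0]

```text
clock: 18.2
ee_pos: [0.4337, 0.2062, 0.1944]
ee_rot: [0.259, 0.966, -0.001, -0.0]
ft_force: [-0.8, -0.7, -4.4]
width: 0.0226
gripper_force: 121.3
```

```bash
python3 tilt.py
```

```text
handle 168 slope a,b [-0.056  0.058] z at grip 0.0336 z at head 0.0373 mean ab [ 0.0319 -0.0014] rms 0.001
headtop scene 249 slope a,b [-0.037 -0.011] z at grip 0.0656 z at head 0.0681 mean ab [-0.0697 -0.0023] rms 0.001
headtop top 51 slope a,b [-0.178  0.053] z at grip 0.0536 z at head 0.0656 mean ab [-0.0811 -0.0018] rms 0.0014
headtop 295 slope a,b [-0.042 -0.004] z at grip 0.0652 z at head 0.0681 mean ab [-0.0716 -0.0019] rms 0.0011
[0.43368394 0.20617617 0.19435333] 18.2
```

>>> jog_arm:
  linear:
    - [0.1,0,0.8]
    - [0.1,0,1.5]
    - [0.1,0,4.6]
    - [0.1,0,7.7]
  turn: [0,0,0,0]
  jaw: [0,0,0,0]

```text
clock: 18.7
ee_pos: [0.4331, 0.2076, 0.1172]
ee_rot: [0.258, 0.966, 0.001, 0.0]
ft_force: [4.3, 1.3, 4.9]
width: 0.0224
gripper_force: 122.7
```

>>> jog_arm:
  linear:
    - [0,0,-2]
    - [0,0,-5]
    - [0,0,-7]
    - [0,0,-7.5]
    - [0,0,-7.5]
    - [0,0,-7.5]
  turn: [0,0,0,0,0,0]
  jaw: [0,0,0,0,0,0]

```text
clock: 19.3
ee_pos: [0.4328, 0.207, 0.1922]
ee_rot: [0.259, 0.966, -0.0, -0.001]
ft_force: [0.0, -0.6, -4.3]
width: 0.0226
gripper_force: 123.0
```

```bash
python3 tilt.py; python3 -c "
from m import *
go([.4450,-.1925,.16],122.9)"
```

```text
handle 173 slope a,b [-0.096 -0.033] z at grip 0.0339 z at head 0.0404 mean ab [ 0.032  -0.0011] rms 0.001
headtop scene 229 slope a,b [-0.084 -0.005] z at grip 0.0656 z at head 0.0712 mean ab [-0.0681 -0.0014] rms 0.001
headtop top 37 slope a,b [0.249 0.08 ] z at grip 0.0927 z at head 0.076 mean ab [-0.0803 -0.0019] rms 0.0014
headtop 262 slope a,b [-0.081 -0.003] z at grip 0.0659 z at head 0.0713 mean ab [-0.0695 -0.002 ] rms 0.0011
[0.4327681  0.20697249 0.1921587 ] 19.3
clock 19.4 pos [0.4327 0.2071 0.1923] xyaw 150.04 tilt [-0.0014 -0.0006] w 0.0226 F [-0.5  0.3 -4.5] q [-0.19  0.68 -0.58  1.86  0.52  0.76 -0.01]
linear cm [-21.02 -34.     3.25] turn 27.1
```

>>> jog_arm:
  linear:
    - [-0.6,-1.0,-1]
    - [-2.0,-3.3,-1.5]
    - [-4.2,-6.7,-1.5]
    - [-6.5,-10.5,-1.5]
    - [-9,-14.4,-1.5]
    - [-11.5,-18.4,-1.5]
    - [-14,-22.3,-1.5]
    - [-16.3,-26,-1]
    - [-18.4,-29.4,0]
    - [-20,-32.2,1.5]
    - [-20.7,-33.5,2.5]
    - [-21,-34,3.2]
  turn: [0,2,5,8,11,14,17,20,23,25,26.5,27.1]
  jaw: [0,0,0,0,0,0,0,0,0,0,0,0]

```text
clock: 20.6
ee_pos: [0.4445, -0.1932, 0.16]
ee_rot: [0.479, 0.878, -0.0, -0.001]
ft_force: [-0.7, 0.0, -4.5]
width: 0.0224
gripper_force: 122.8
```

>>> jog_arm:
  linear:
    - [0,0,1]
    - [0,0,4]
    - [0,0,7]
    - [0,0,9.5]
    - [0,0,11.5]
    - [0,0,12.5]
    - [0,0,13]
    - [0,0,13.3]
    - [0,0,13.4]
    - [0,0,13.4]
  turn: [0,0,0,0,0,0,0,0,0,0]
  jaw: [0,0,0,0,0,0,0,0,0,0]

```text
clock: 21.6
ee_pos: [0.4454, -0.1923, 0.0278]
ee_rot: [0.478, 0.879, 0.0, 0.0]
ft_force: [-0.6, 0.1, -5.2]
width: 0.0223
gripper_force: 122.9
```

>>> jog_arm:
  linear:
    - [0,0,0.1]
    - [0,0,0.2]
    - [0,0,0.25]
    - [0,0,0.3]
    - [0,0,0.35]
    - [0,0,0.35]
  turn: [0,0,0,0,0,0]
  jaw: [0,0,0,0,0,0]

```text
clock: 22.2
ee_pos: [0.4451, -0.1922, 0.0238]
ee_rot: [0.478, 0.879, 0.0, -0.0]
ft_force: [-0.1, 0.3, -4.4]
width: 0.0227
gripper_force: 122.9
```

>>> jog_arm:
  linear:
    - [0,0,0.05]
    - [0,0,0.1]
    - [0,0,0.1]
  turn: [0,0,0]
  jaw: [0,0,0]

```text
clock: 22.5
ee_pos: [0.4451, -0.1922, 0.0227]
ee_rot: [0.478, 0.879, 0.0, -0.0]
ft_force: [0.1, -0.2, -4.5]
width: 0.0228
gripper_force: 122.9
```

>>> jog_arm:
  linear:
    - [0,0,0.05]
    - [0,0,0.1]
    - [0,0,0.1]
  turn: [0,0,0]
  jaw: [0,0,0]

```text
clock: 22.8
ee_pos: [0.4451, -0.192, 0.0221]
ee_rot: [0.478, 0.879, 0.0, -0.0]
ft_force: [-3.0, 2.7, 8.7]
width: 0.0228
gripper_force: 124.8
```

Firm contact; back off 0.5 mm, release and withdraw straight up.

>>> jog_arm:
  linear:
    - [0,0,-0.05]
    - [0,0,-0.05]
    - [0,0,-0.05]
    - [0,0,-0.05]
    - [0,0,-0.05]
    - [0,0,-0.05]
    - [0,0,-0.05]
    - [0,0,-0.05]
    - [0,0,-0.05]
    - [0,0,-0.05]
    - [0,0,-0.05]
    - [0,0,-0.05]
  turn: [0,0,0,0,0,0,0,0,0,0,0,0]
  jaw: [0,0,0.3,0.34,0.38,0.45,0.6,0.8,0.8,0.8,0.8,0.8]
  newtons: 20

```text
clock: 24.0
ee_pos: [0.4451, -0.1922, 0.0223]
ee_rot: [0.478, 0.879, 0.0, -0.0]
ft_force: [-0.6, -0.1, 0.3]
width: 0.0687
gripper_force: 0.0
```

>>> jog_arm:
  linear:
    - [0,0,-1]
    - [0,0,-3]
    - [0,0,-6]
    - [0,0,-10]
    - [0,0,-14]
    - [0,0,-17]
    - [0,0,-18]
    - [0,0,-18]
    - [0,0,-18]
  turn: [0,0,0,0,0,0,0,0,0]
  jaw: [0.8,0.8,0.8,0.8,0.8,0.8,0.8,0.8,0.8]

```text
clock: 24.9
ee_pos: [0.4447, -0.1922, 0.2016]
ee_rot: [0.478, 0.879, -0.0, -0.0]
ft_force: [-0.3, 0.1, -0.3]
width: 0.0682
gripper_force: 0.0
```

Run:
```python
from m import *
im,d=bot.snapshot('scene'); cv2.imwrite('pics/f.png',im[...,::-1])
X,H=cloud('scene',im,d); s=H[...,1]; x,y,z=X[...,0],X[...,1],X[...,2]
k=(s<60)&(z>.085)&(z<.1)&(abs(x-.483)<.04)&(abs(y+.25)<.04); show("head",X[k])
h=H[...,0]; n=(abs(x-.49)<.06)&(abs(y-.17)<.05)
show("blue",X[(h>105)&(h<130)&(s>120)&n&(z>.1)&(z<.13)])
print(bot.state()["clock"],bot.state()["ee_pos"])
```

```text
head 165 med [ 0.4878 -0.2516  0.0931] rect [ 487.2 -253.1] [42.6 41.7] 75.7
blue 94 med [0.4986 0.1756 0.119 ] rect [493.9 174.2] [30.8 29.6] 48.1
24.95 [ 0.44465296 -0.19211043  0.20134879]
```

View pics/f.png

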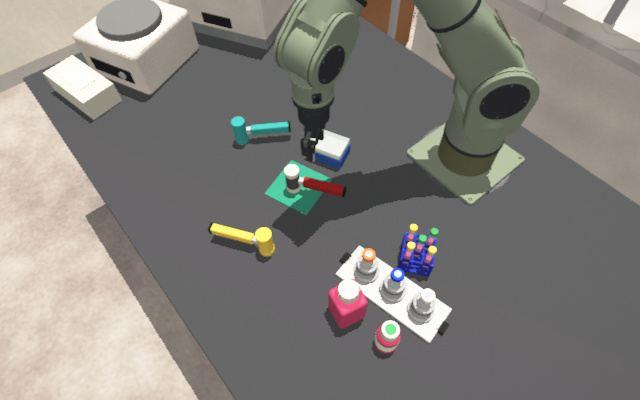

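The mallet stands on the mat at (293,180), its head at (0.487, -0.253). The blue cap is up at (397,273), the bystanders are where they started and the gripper is clear.

```bash
python3 -c "
from rig import bot
print(bot.hand_in())"
```

```text
the job is handed in; nothing more can be done
None
```

I handed the job in at about 25 s. I struck the blue pestle five times, regripping after the third because the mallet had tilted in the fingers. The wrist force confirmed the stop on two blows, and I judged the other three from the mallet's height. The mallet stands released and upright on the mat, the blue pestle is back up, and the final picture shows nothing else moved; no verdict was returned.

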